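Clear the hook and hang up the slide rack to drain

ROBOT

A 6-joint arm with a two-finger parallel gripper is mounted at the origin on a cart in front of the work surface, level with it; the furniture and walls round the work are solid. World frame = base frame: x ahead of the robot, y to its left, z up, the work surface at z = 0. Lengths are in m, angles in degrees, forces in N, time in s.
With the tool pointing down it reaches from about 0.35 to 0.775 m from the base axis. Payload 7.3 kg.
Tool frame: the origin (TCP) lies between the finger pads; the fingertips stand 8 mm ahead of it and the grasp point (between the pads) lies 11 mm behind it (env.tip_extent is the distance from the TCP to the fingertips, in m); z points along the fingers, y is the direction in which the jaws open and shut (so a half turn about z gives the same grasp; the last joint's range is limited). The gripper opens to 92 mm and grips with 3 to 60 N. Pads are 19 mm wide; open, the fingers measure 130 mm over their backs; the gripper's body (75 mm by 190 mm) begins 47 mm behind the grasp point.
Start: joints at [-82.391, 19.595, 87.324, -0, 73.075, -8.365], TCP at [0.145, -0.505, 0.235] pointing down, gripper open.
Joint ranges: [-145.02, 145.02], [-44.19, 115.74], [2.07, 154.8], [-57.11, 237.11], [16.16, 152.29], [-177.93, 177.93]. Speed limits (degrees/s): [147.25, 147.25, 180, 180, 180, 180].

INTERFACE

Orientations are given as [roll, pitch, yaw] about the fixed x, y, z axes, in that order (R = Rz(yaw) Ry(pitch) Rx(roll)).
In Python, from cell import env, grab_frame, ticket, look_for gives the robot as it stands.
- The arm moves only by the tool move_arm, never from a script. Its argument "rows" is a list of rows, each a list of 2 entries, a list of its own where there are three numbers: the shift along the tool's x, y, z in mm, then the turn, a rotation vector about the tool's x, y, z in rad. A call has exactly 5 rows; each row is the pose to reach, as a shift and turn from the pose commanded when the call began, along the tool's axes at that moment; what a row does not reach only later rows make up. A row lasts 1/8 s, in which the tool goes at most 62.5 mm and 10.7 degrees, less where a joint would pass 70% of its speed; a pose out of reach is approached as far as the arm can. A call with a gripper value outside its range is refused whole. "grip" is the closure, from 0 (fully open) to 1 (shut), set as the call begins (left out, the last holds). The fingers move at their own pace and stop on an object; the grip force is fixed at half the most. Time passes only in rows, so rows that repeat a pose let the fingers close, or fill a call up. It gives the time, the measured TCP pose, the force and the opening at its end, in the units of the state.
- env.sense(): the state, without advancing time (a new reading comes with each control period).
- grab_frame(name): name is "scene" or "top" or "wrist"; returns a dict with "frame" (480x640x3 uint8, red, green, blue), "vfov" (degrees; the focal length in pixels is half the picture's height over the tangent of half this angle, whatever the lens; pixels are square), "cx", "cy" (the principal point, pixels), "eye" and "attitude" of the camera in the world; the wrist camera has in their place "tool_from_camera" (4x4, takes a point from camera to tool coordinates, whose origin is the TCP and whose axes are the flange's). Camera axes: x right, y down, z forward; pixel columns grow to the right and rows downward; lengths in m; the calibration is good to about 2 mm. A picture is of the moment at which its call begins: read the wrist's pose just before it. There is no depth.
- ticket.job_done(): hands the job in, once; it reports no verdict.
Trained networks look in a picture, given as the dict that the camera call returned (one of the last four; its "shot" number tells which), for a name from the list of things; names that differ only in an ending like _2 or _b are one class to them, and where a whole thing is asked for, a point or a joint stands for the part that bears it (a point fixed in the world has none). Each returns a list of dicts, best first, with "confidence" (0 to 1); they miss things now and then, are a little off and sometimes report something else, mostly with a low value. They report only what shows in the picture. A call takes as long as a camera call.
- look_for(query, picture): "xy" ([column, row] in pixels, amid what is visible of it).
The state is a dict: "clock": time; "qpos": joint angles; "joint_velocities": joint speeds; "joint_torque": joint torques, N m; "ee_pos": TCP position; "tcp_rot": TCP orientation; "wrist_force": force on the tool from outside, world axes, zero at the start; "torque": the same for the moment, N m; "finger_gap": opening from 0.0 (shut) to 1.0 (fully open).
Only numpy, scipy, OpenCV 4.12 (cv2) and the standard library are available. Lean on these libraries where they do the work, as an engineer would, in place of code of your own. Each camera call takes 0.05 s, during which the arm holds its last target.

TASK

The slide rack has to hang on the hook of the draining stand, but a brown bottle stands in its way: first set that bottle upright on the bench at least 15 cm away from the hook. Then lift the rack out of its trough by its wire handle, stand it upright on the bench clear of the trough and let go; take it again by one end, so that the handle is free, and hang it by the handle in the hook, with the rack hanging freely. Leave the petri dish, dropper bottle, timer and tip box where they are.

Things in the scene. Friction and masses are not known exactly. Their poses are not given: they have to be found in the camera images.
- rack_centre (a point): Centre (half-way up the body) of the loose steel slide rack: open frame body 44 mm wide (its x), 164 long (its y), 50 high (its z, up), about 0.18 kg; the last 33 mm of both long walls at each end are plain plate, good to pinch across the 44 mm. A narrow wire handle stands on its middle. At the start it stands in the trough, body below the rim, only the handle above.
- rack_bar (a point): Middle of the top bar of the rack's handle, on the axis of the 7 mm wire, 93.5 mm above the rack's underside; axes as the rack's. The handle is an upside-down U in the rack's y-z plane, 40 mm wide below, 27 mm at the top, bar straight for 20 mm along y; the window between body and bar is 40 mm high.
- rack: The same slide rack; origin at the centre of its underside, z up, y along its length.
- trough: White glazed open trough, fixed, 70 mm wide (x), 192 mm long (y; a lug at each end makes 206), 62 mm high, walls and floor 6 mm; origin at the centre of its underside. The rack stands on its floor lengthways with some 7 mm play all round.
- stand: Draining stand, fixed: dark base plate 80 mm wide, from 45 mm in front to 85 mm behind the origin, 12 mm high; a 12 mm post 60 mm behind the origin (stand's +x), 178 mm high, with a hook at its top. Origin on the bench straight under the hook's lowest point; the hook points along the stand's -x, its open front.
- hook_throat (a point): Lowest point of the hook's throat, on top of its 8 mm wire, 155 mm above the bench; axes as the stand's. From the post the wire slopes down to the throat and ends 22 mm in front (-x) in an upturned tip, its top 14 mm above the throat. Open to the front, both sides and above. A handle bar at rest in it has its axis 3.5 mm above this point.
- bottle_centre (a point): Centre (51 mm up) of the small brown bottle with a black dropper cap: body 33 mm across and about 65 mm high, 102 mm high in all, loose, about 0.07 kg, z up. It stands beside the hook where the rack's end has to hang; with it there the rack cannot hang.
- bottle: The same brown bottle; origin at the centre of its underside.
- petri: Bystander: petri dish 63 mm across, 16 mm high, origin under its centre; leave it.
- dropper: Bystander: small white dropper bottle, 24 mm across, 68 mm high, origin under its centre; leave it.
- timer: Bystander: lab timer, 66 x 66 x 19 mm, origin under its centre; leave it.
- tips: Bystander: pipette tip box 89 x 122 x 83 mm, origin under its centre; leave it.

How it is judged (in metres and radians):
On the way, in this order (a step that is already met when the one before it is completed fails the run):
1. the brown bottle stands upright on the bench, let go, more than 150 mm from the hook (horizontal distance between bottle and hook_throat above 0.15 m and height (world z) of bottle between -0.01 and 0.01 m and angle between bottle's own z axis and vertical below 0.15 rad and contact force between the fingers and bottle below 0.05 N), for 0.2 s.
2. the rack stands upright on the bench outside the trough and is let go (height (world z) of rack between -0.01 and 0.004 m and angle between rack's own z axis and vertical below 0.1 rad and contact force between rack and trough below 0.05 N and horizontal distance between rack and trough above 0.06 m and contact force between the fingers and rack below 0.05 N and linear speed of rack below 0.03 m/s), for 0.2 s.
3. the rack is lifted again, held by an end with the grasp point at least 40 mm from the handle's bar (height (world z) of rack above 0.03 m and contact force between the fingers and rack above 0.5 N and distance between the grasp point and rack_bar above 0.04 m), for 0.1 s.
At the end, for the whole second after the job is handed in: The rack hangs by its handle in the hook's throat (bar axis -17 to 22 mm along the hook, 20 mm across, -5 to 13 mm in height), tilt below 0.25 rad, below 0.1 m/s, clear of the bottle; the bottle stands upright on the bench (tilt below 0.15 rad), over 150 mm from the hook, measured level (x of rack_bar in the frame of hook_throat between -0.017 and 0.022 m and y of rack_bar in the frame of hook_throat between -0.02 and 0.02 m and z of rack_bar in the frame of hook_throat between -0.005 and 0.013 m and angle between rack's own z axis and vertical below 0.25 rad and linear speed of rack below 0.1 m/s and contact force between rack and stand above 0.3 N and contact force between rack and bottle below 0.05 N and horizontal distance between bottle and hook_throat above 0.15 m and height (world z) of bottle between -0.01 and 0.01 m and angle between bottle's own z axis and vertical below 0.15 rad); the robot touches nothing.
It fails at once if the brown bottle is knocked over (angle between bottle's own z axis and vertical above 0.8 rad).
It fails at once if a bystander (petri dish, dropper bottle, timer, tip box) is moved more than 30 mm (distance of any of petri, dropper, timer, tips from where it was at the start of the episode above 0.03 m).
It also fails if it takes over 59 s, if anything falls off the work surface, if the arm or the gripper's body presses on something with over 40 N, if the wrist force passes 120 N, or if a joint passes its speed limit or range.

## Working session

There is one attempt and no reset: what is moved stays moved. The work goes in short steps, Python scripts to look and compute and a tool call to move; the robot and the scene stay as the last step left them, time stands still between calls to the robot, and variables do not carry over. Pictures are saved under pics/ and viewed, and the job is handed in when it is done.

Besides the shell and the picture viewer there is one more tool, called after "Emit:" by a JSON object that holds its "api" and its "payload". move_arm: Moves the arm, as the interface text tells. Its arguments: {"type":"object","properties":{"rows":{"type":"array"},"grip":{"type":"number"}},"required":["rows"]}

```bash
ls -la; mkdir -p pics
python3 - <<'E'
from cell import env, grab_frame, ticket, look_for
import cv2
print(env.sense(), env.tip_extent)
for n in ["scene","top","wrist"]:
    p=grab_frame(n)
    cv2.imwrite(f"pics/{n}0.png",p["frame"][:,:,::-1])
    print(n,{k:v for k,v in p.items() if k!="frame"})
    for q in ["rack","rack_bar","trough","stand","hook_throat","bottle","petri","dropper","timer","tips"]:
        r=look_for(q,p)
        print(q,[(list(round(float(a)) for a in d["xy"]),round(d["confidence"],2)) for d in r[:3]])
E
```

```text
total 12
drwxr-xr-x  3 agent agent 4096 Dec  7 02:08 .
drwxr-xr-x 23 root  root  4096 Dec  7 02:08 ..
drwxr-xr-x  2 agent agent 4096 Dec  7 02:08 pics
{'clock': 0.0, 'qpos': array([-8.23910108e+01,  1.96373922e+01,  8.73765851e+01, -6.67192110e-04,
        7.30766806e+01, -8.36560099e+00]), 'joint_velocities': array([ 0.01996206, -0.01295847,  0.00158766, -0.00661408, -0.05905005,
        0.02932947]), 'joint_torque': array([ 2.26861830e-04, -4.31240916e+01, -2.44219261e+01,  7.17903790e-02,
        5.59670012e-02, -1.20004215e-04]), 'ee_pos': array([ 0.14444645, -0.50432042,  0.23404025]), 'tcp_rot': array([-1.79910214e+02, -1.25585161e-02,  1.59747751e+01]), 'wrist_force': array([ 0.28485161, -0.6546023 , -0.62672374]), 'torque': array([-0.00239682, -0.00496589,  0.00072257]), 'finger_gap': 1.0003170244288577} 0.008
scene {'vfov': 55.005718576721144, 'cx': 320.2148052611821, 'cy': 240.84663570073766, 'eye': array([-0.57186739, -0.65761828,  0.61531665]), 'attitude': array([-112.20060952,   -0.47166955,  -63.44954291]), 'shot': 1}
rack []
rack_bar []
trough []
stand [([358, 290], 0.
[... 588 characters left out ...]
97)]
bottle []
petri [([245, 220], 0.78)]
dropper [([308, 222], 0.57), ([484, 244], 0.2)]
timer [([436, 267], 0.6)]
tips [([485, 242], 0.66)]
wrist {'vfov': 70.11887367772731, 'cx': 321.8366695795129, 'cy': 241.01863522973784, 'tool_from_camera': array([[ 1.81885652e-04, -9.55288448e-01, -2.95675409e-01,
         7.97498612e-02],
       [ 9.99999983e-01,  1.67791540e-04,  7.30406669e-05,
        -5.51273162e-04],
       [-2.01630731e-05, -2.95675417e-01,  9.55288463e-01,
        -1.49091579e-01],
       [ 0.00000000e+00,  0.00000000e+00,  0.00000000e+00,
         1.00000000e+00]]), 'shot': 3}
rack []
rack_bar []
trough []
stand []
hook_throat []
bottle []
petri []
dropper []
timer []
tips []
```

View pics/scene0.png

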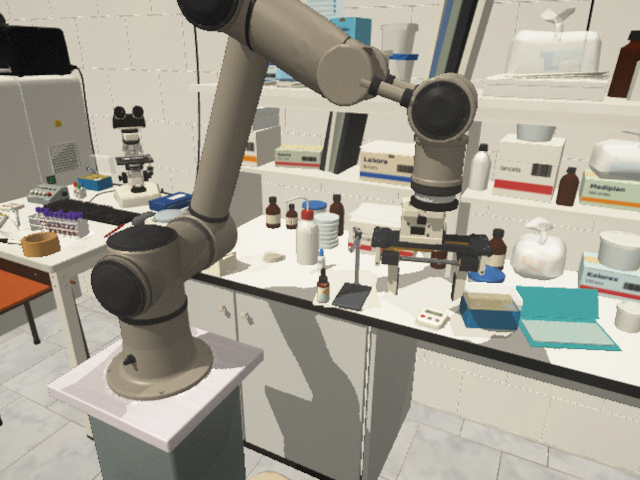

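View pics/top0.png

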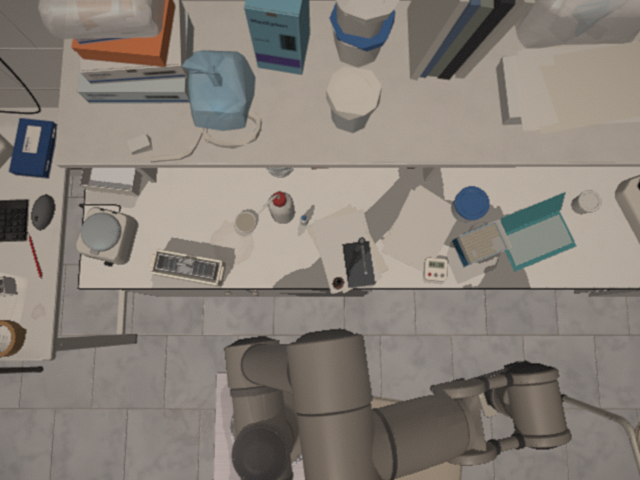

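Run:
```python
import cv2
a=cv2.imread("pics/top0.png")[170:350,120:540]
cv2.imwrite("pics/topz.png",cv2.resize(a,None,fx=1.9,fy=1.9,interpolation=cv2.INTER_CUBIC)) 
a=cv2.imread("pics/scene0.png")[200:380,140:400]
cv2.imwrite("pics/scz.png",cv2.resize(a,None,fx=3,fy=3,interpolation=cv2.INTER_CUBIC))
```

```text
(no output)
```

View pics/topz.png

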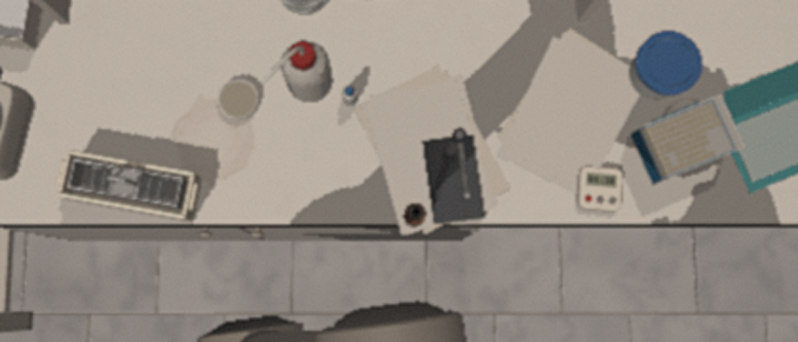

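View pics/scz.png

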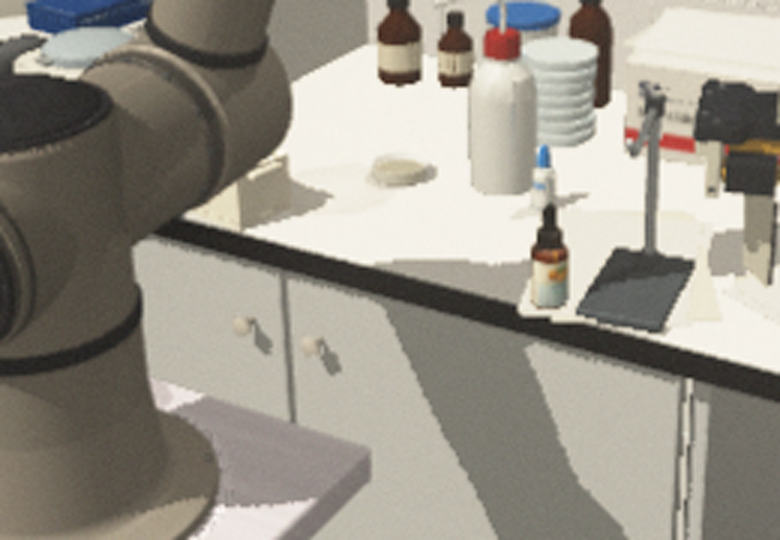

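```bash
cat > h.py <<'E'
import numpy as np
from scipy.spatial.transform import Rotation as R
def cam(p,tcp=None):
    f=240/np.tan(np.radians(p["vfov"]/2))
    if "eye" in p: Rm=R.from_euler("xyz",p["attitude"],degrees=True).as_matrix(); e=np.array(p["eye"])
    else:
        T=tcp@p["tool_from_camera"]; Rm=T[:3,:3]; e=T[:3,3]
    return f,p["cx"],p["cy"],Rm,e
def onz(c,uv,z):
    f,cx,cy,Rm,e=c
    d=Rm@np.array([(uv[0]-cx)/f,(uv[1]-cy)/f,1]); return e+d*(z-e[2])/d[2]
def proj(c,X):
    f,cx,cy,Rm,e=c
    q=Rm.T@(np.array(X)-e); return np.array([cx+f*q[0]/q[2],cy+f*q[1]/q[2]])
TOP=dict(vfov=51.11404684631236,cx=315.2274217631945,cy=248.34665268755114,eye=[0.28233757,-0.12540318,1.44965283],attitude=[-171.37120852,0.19354238,-90.03126573])
SC=dict(vfov=55.005718576721144,cx=320.2148052611821,cy=240.84663570073766,eye=[-0.57186739,-0.65761828,0.61531665],attitude=[-112.20060952,-0.47166955,-63.44954291])
def tcp(s):
    T=np.eye(4);T[:3,:3]=R.from_euler("xyz",s["tcp_rot"],degrees=True).as_matrix();T[:3,3]=s["ee_pos"];return T
E
python3 - <<'E'
from h import *
t=cam(TOP);s=cam(SC)
for n,uv,z in [("bottlecap",(338,283),.1),("bar",(187,267),.0955),("hook",(359,263),.155),("petri",(245,221),.016),("dropper",(304,221),.06),("timer",(436,267),.019),("tips",(480,246),.083),("benchedge",(300,290),0),("white bottle",(283,208),.1),("sterilizer",(102,235),.05),("shelfedge",(300,166),.35),("teal",(505,265),.03)]:
    print(n,onz(t,uv,z).round(3))
z=1.9
for uv in [(68,153),(200,180),(190,217),(62,192)]: print("trough",onz(t,(120+uv[0]/z,170+uv[1]/z),.062).round(4))
for uv in [(424,141),(473,136),(486,215),(436,223)]: print("base",onz(t,(120+uv[0]/z,170+uv[1]/z),.012).round(4))
for uv in [(459,134),(467,197)]: print("hook post, tip",onz(t,(120+uv[0]/z,170+uv[1]/z),.17).round(4))
print("bottle scene base",onz(s,(140+549/3,200+303/3),0).round(3), onz(s,(140+549/3,200+210/3),.102).round(3))
E
```

```text
bottlecap [ 0.393 -0.182  0.1  ]
bar [0.437 0.227 0.095]
hook [ 0.44  -0.235  0.155]
petri [0.581 0.084 0.016]
dropper [ 0.571 -0.089  0.06 ]
timer [ 0.445 -0.467  0.019]
tips [ 0.496 -0.575  0.083]
benchedge [ 0.381 -0.077  0.   ]
white bottle [ 0.6   -0.032  0.1  ]
sterilizer [0.534 0.484 0.05 ]
shelfedge [ 0.639 -0.087  0.35 ]
teal [ 0.449 -0.66   0.03 ]
trough [0.4872 0.3252 0.062 ]
trough [0.447  0.1297 0.062 ]
trough [0.3928 0.1428 0.062 ]
trough [0.4295 0.3313 0.062 ]
base [ 0.5126 -0.2017  0.012 ]
base [ 0.5202 -0.2766  0.012 ]
base [ 0.3994 -0.2942  0.012 ]
base [ 0.3874 -0.2186  0.012 ]
hook post, tip [ 0.4968 -0.241   0.17  ]
hook post, tip [ 0.4108 -0.2505  0.17  ]
bottle scene base [ 0.401 -0.185  0.   ] [ 0.382 -0.193  0.102]
```

Emit:
{"api": "move_arm", "payload": {"rows": [[[43,-35,-8],[0,0,-0.179]],[[86,-70,-16],[0,0,-0.358]],[[130,-105,-25],[0,0,-0.537]],[[173,-140,-33],[0,0,-0.716]],[[216,-175,-41],[0,0,-0.895]]], "grip": 0}}

```text
clock: 2.28
ee_pos: [0.3048, -0.2755, 0.2762]
tcp_rot: [180.0, 0.0, 67.6]
wrist_force: [1.2, 0.2, -0.5]
finger_gap: 1.001
```

```bash
cat >> h.py <<'E'
def to(s,pos,psi):
    "shift mm / rotvec from measured pose to a target with tool down, yaw psi"
    T=tcp(s); Rt=R.from_euler("xyz",[180,0,psi],degrees=True).as_matrix()
    d=T[:3,:3].T@(np.array(pos)-T[:3,3])*1000
    return d.round(1), R.from_matrix(T[:3,:3].T@Rt).as_rotvec().round(3)
E
python3 - <<'E'
from cell import env
from h import *
s=env.sense();print(s["clock"],s["ee_pos"],s["tcp_rot"]);print(to(s,[.40,-.14,.30],98))
E
```

```text
2.275 [ 0.30475189 -0.27553793  0.27618362] [1.79957129e+02 1.91097628e-02 6.75659685e+01]
(array([161.6,  36.3, -23.8]), array([ 0.001,  0.001, -0.531]))
```

Emit:
{"api": "move_arm", "payload": {"rows": [[[45,10,-7],[0,0,-0.177]],[[90,20,-14],[0,0,-0.354]],[[130,30,-20],[0,0,-0.531]],[[162,36,-24],[0,0,-0.531]],[[162,36,-24],[0,0,-0.531]]]}}

```text
clock: 2.9
ee_pos: [0.4006, -0.1402, 0.3]
tcp_rot: [180.0, 0.0, 97.9]
wrist_force: [-0.2, 0.4, -0.3]
finger_gap: 0.996
```

Run:
```python
from cell import env, grab_frame, look_for
from h import *
import cv2,pickle
s=env.sense();p=grab_frame("wrist");print(s["clock"],s["ee_pos"],s["tcp_rot"])
cv2.imwrite("pics/w1.png",p["frame"][:,:,::-1]);pickle.dump((s,p),open("w1.pkl","wb"))
c=cam(p,tcp(s))
for q,z in [("bottle",.1),("hook_throat",.155)]:
    for d in look_for(q,p)[:2]: print(q,d["xy"],d["confidence"],onz(c,d["xy"],z).round(4))
```

```text
2.9 [ 0.40062654 -0.14018665  0.30000823] [1.79958990e+02 2.13119349e-02 9.78709580e+01]
bottle [315.9, 237.8] 0.67 [ 0.3973 -0.1648  0.1   ]
hook_throat [353.8, 279.2] 0.59 [ 0.4363 -0.1834  0.155 ]
```

View pics/w1.png

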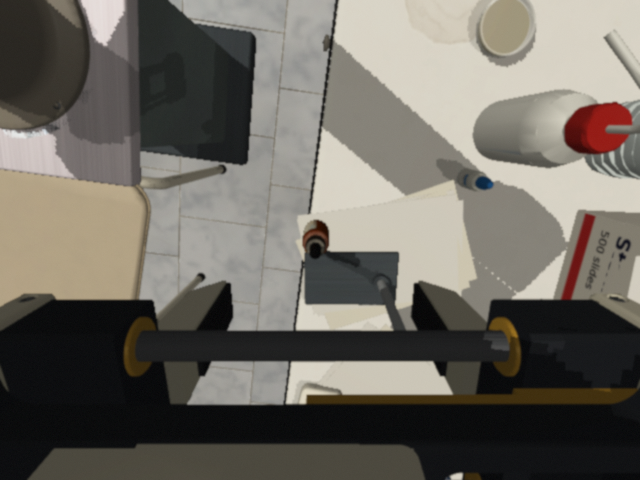

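Run:
```python
from h import *
import cv2,pickle
s,p=pickle.load(open("w1.pkl","rb"));c=cam(p,tcp(s))
print("cap",onz(c,(313,249),.102).round(4)); 
for uv in [(305,252),(398,252),(398,303),(306,304)]: print("plate",onz(c,uv,.012).round(4))
print("post base",onz(c,(398,330),.02))
print(proj(c,[.397,-.185,0]),proj(c,[.397,-.185,.065]),proj(c,[.397,-.185,.102]))
a=p["frame"][170:400,220:520,::-1]
cv2.imwrite("pics/w1z.png",cv2.resize(a,None,fx=2.6,fy=2.6,interpolation=cv2.INTER_CUBIC))
```

```text
cap [ 0.3958 -0.177   0.102 ]
plate [ 0.3875 -0.213   0.012 ]
plate [ 0.512  -0.1958  0.012 ]
plate [ 0.5275 -0.2709  0.012 ]
plate [ 0.3985 -0.2903  0.012 ]
post base [ 0.53364199 -0.30905731  0.02      ]
[314.86716286 230.77417204] [313.85842986 245.51740239] [313.13240776 256.12864537]
```

View pics/w1z.png

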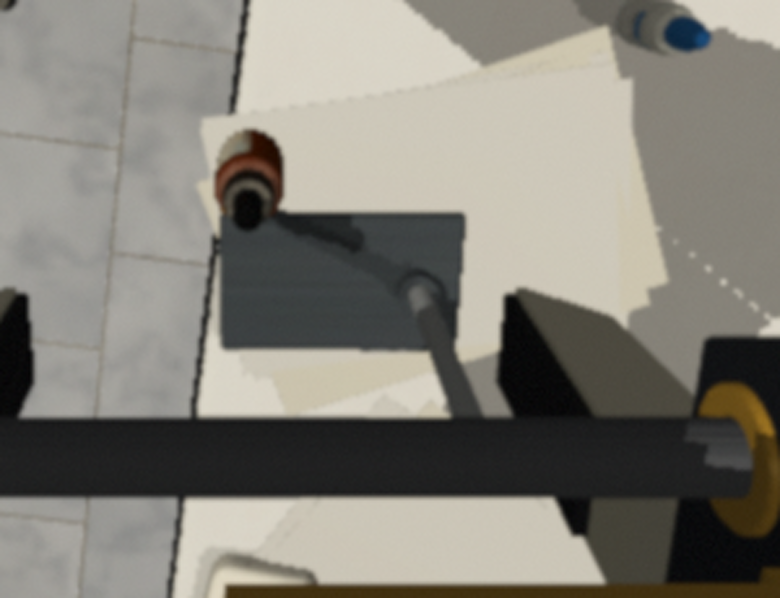

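Run:
```python
from cell import env
from h import *
s=env.sense();print(to(s,[.397,-.181,.049],98))
```

```text
(array([-38.2,  -7.5, 250.6]), array([-0.001,  0.   , -0.006]))
```

Emit:
{"api": "move_arm", "payload": {"rows": [[[-25,-5,45],[0,0,0]],[[-38,-8,100],[0,0,0]],[[-38,-8,155],[0,0,0]],[[-38,-8,210],[0,0,0]],[[-38,-8,250],[0,0,0]]]}}

```text
clock: 3.68
ee_pos: [0.3956, -0.181, 0.0477]
tcp_rot: [-179.9, -0.1, 97.6]
wrist_force: [1.2, -0.2, -0.1]
finger_gap: 0.997
```

Emit:
{"api": "move_arm", "payload": {"rows": [[[0,0,0],[0,0,0]],[[0,0,0],[0,0,0]],[[0,0,0],[0,0,0]],[[0,0,0],[0,0,0]],[[0,0,0],[0,0,0]]], "grip": 0.75}}

```text
clock: 4.3
ee_pos: [0.3973, -0.1805, 0.0504]
tcp_rot: [179.9, 0.1, 97.7]
wrist_force: [-0.2, -0.3, 0.0]
finger_gap: 0.504
```

Run:
```python
from cell import env, grab_frame
from h import *
import cv2
s=env.sense();p=grab_frame("wrist");print(s["clock"],s["ee_pos"],s["finger_gap"],s["wrist_force"])
cv2.imwrite("pics/w2.png",p["frame"][:,:,::-1])
print(to(s,[.397,-.181,.20],98),to(s,[.49,-.085,.049],98))
```

```text
4.3 [ 0.39732261 -0.18047688  0.05039703] 0.5036907757549153 [-0.16821748 -0.27776453  0.03645214]
(array([  -0.6,   -0.2, -149.6]), array([ 0.001,  0.001, -0.005])) (array([ 82.2, 104.6,   1.4]), array([ 0.001,  0.001, -0.005]))
```

View pics/w2.png

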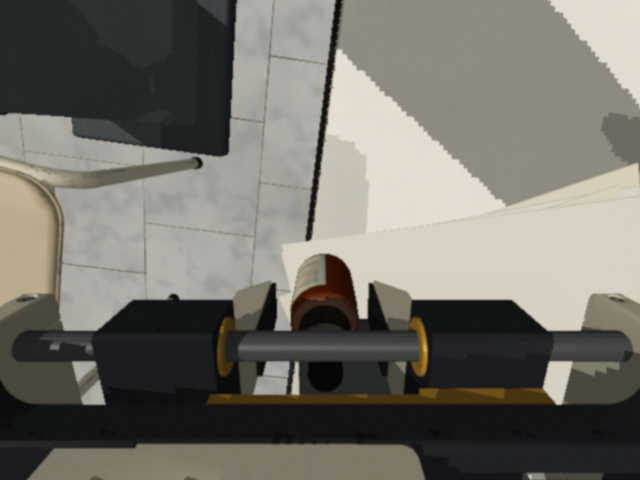

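Emit:
{"api": "move_arm", "payload": {"rows": [[[0,0,0],[0,0,0]],[[0,0,0],[0,0,0]],[[0,0,0],[0,0,0]],[[0,0,0],[0,0,0]],[[0,0,-3],[0,0,0]]]}}

```text
clock: 4.97
ee_pos: [0.3967, -0.1801, 0.0525]
tcp_rot: [-180.0, -0.0, 97.7]
wrist_force: [-0.2, 0.3, -0.8]
finger_gap: 0.341
```

Emit:
{"api": "move_arm", "payload": {"rows": [[[0,0,-40],[0,0,0]],[[20,18,-50],[0,0,0]],[[60,53,-50],[0,0,0]],[[92,81,-45],[0,0,0]],[[92,81,-20],[0,0,0]]]}}

```text
clock: 5.6
ee_pos: [0.4672, -0.0764, 0.0734]
tcp_rot: [179.8, 0.1, 97.9]
wrist_force: [0.1, -0.2, -1.0]
finger_gap: 0.34
```

Emit:
{"api": "move_arm", "payload": {"rows": [[[0,0,12],[0,0,0]],[[0,0,20],[0,0,0]],[[0,0,22],[0,0,0]],[[0,0,22.5],[0,0,0]],[[0,0,22.5],[0,0,0]]]}}

```text
clock: 6.22
ee_pos: [0.4652, -0.0786, 0.0506]
tcp_rot: [180.0, 0.0, 97.7]
wrist_force: [0.0, 0.5, -0.9]
finger_gap: 0.343
```

Emit:
{"api": "move_arm", "payload": {"rows": [[[0,0,0],[0,0,0]],[[0,0,0],[0,0,0]],[[0,0,0],[0,0,0]],[[0,0,0],[0,0,0]],[[0,0,0],[0,0,0]]], "grip": 0}}

```text
clock: 6.85
ee_pos: [0.465, -0.0783, 0.0502]
tcp_rot: [180.0, 0.0, 97.7]
wrist_force: [-0.7, 0.3, -0.2]
finger_gap: 0.838
```

Run:
```python
from cell import env, grab_frame
from h import *
import cv2
s=env.sense();p=grab_frame("wrist");print(s["clock"],s["ee_pos"],s["finger_gap"],s["wrist_force"])
cv2.imwrite("pics/w3.png",p["frame"][:,:,::-1])
print(to(s,[.437,.16,.27],79))
```

```text
6.85 [ 0.46500104 -0.0783135   0.0502212 ] 0.8375541812991321 [-0.68603     0.27200869 -0.19968713]
(array([ 239.9,    4.1, -219.8]), array([0.   , 0.   , 0.326]))
```

View pics/w3.png

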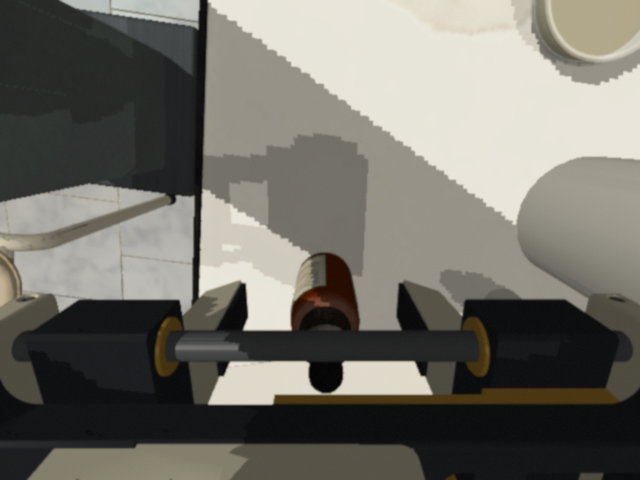

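Emit:
{"api": "move_arm", "payload": {"rows": [[[0,0,-60],[0,0,0]],[[0,0,-120],[0,0,0]],[[50,1,-155],[0,0,0.11]],[[105,2,-180],[0,0,0.22]],[[165,3,-200],[0,0,0.326]]]}}

```text
clock: 7.52
ee_pos: [0.4458, 0.0862, 0.2513]
tcp_rot: [179.9, -0.0, 78.7]
wrist_force: [1.3, -0.8, -0.1]
finger_gap: 0.995
```

Run:
```python
from cell import env
from h import *
s=env.sense();print(s["clock"],s["ee_pos"]);print(to(s,[.437,.19,.27],79))
```

```text
7.525 [0.44583163 0.08619919 0.25131819]
(array([100.1, -28.9, -18.7]), array([ 0.002, -0.   , -0.005]))
```

Emit:
{"api": "move_arm", "payload": {"rows": [[[50,-15,-10],[0,0,0]],[[100,-29,-19],[0,0,0]],[[100,-29,-19],[0,0,0]],[[100,-29,-19],[0,0,0]],[[100,-29,-19],[0,0,0]]]}}

```text
clock: 8.15
ee_pos: [0.4367, 0.1874, 0.2686]
tcp_rot: [-180.0, 0.0, 78.9]
wrist_force: [0.3, -0.1, -0.6]
finger_gap: 0.999
```

Run:
```python
from cell import env, grab_frame, look_for
from h import *
import cv2,pickle
s=env.sense();p=grab_frame("wrist");print(s["clock"],s["ee_pos"],s["tcp_rot"])
cv2.imwrite("pics/w4.png",p["frame"][:,:,::-1]);pickle.dump((s,p),open("w4.pkl","wb"))
c=cam(p,tcp(s))
for q,z in [("rack_bar",.0995),("rack",.03)]:
    for d in look_for(q,p)[:2]: print(q,d["xy"],d["confidence"],onz(c,d["xy"],z).round(4))
```

```text
8.15 [0.43669735 0.18735613 0.26859112] [-1.79967522e+02  4.10970866e-02  7.88962677e+01]
rack [319.1, 150.6] 0.91 [0.4454 0.251  0.03  ]
```

View pics/w4.png

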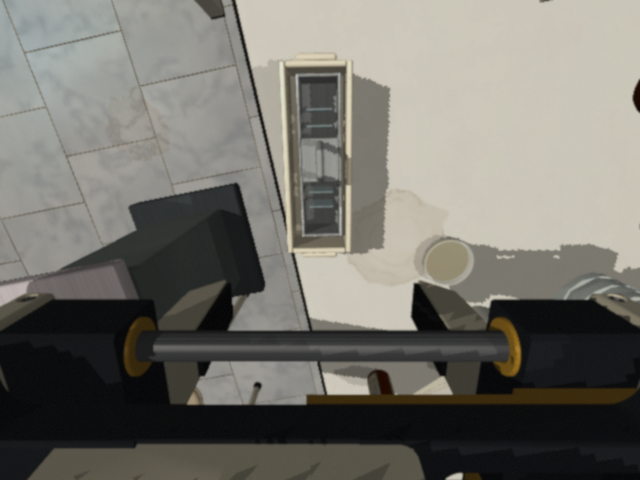

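Run:
```python
from h import *
import cv2,pickle
s,p=pickle.load(open("w4.pkl","rb"))
a=p["frame"][40:270,260:380,::-1]
cv2.imwrite("pics/w4z.png",cv2.resize(a,None,fx=2.6,fy=2.6,interpolation=cv2.INTER_CUBIC))
```

```text
(no output)
```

View pics/w4z.png

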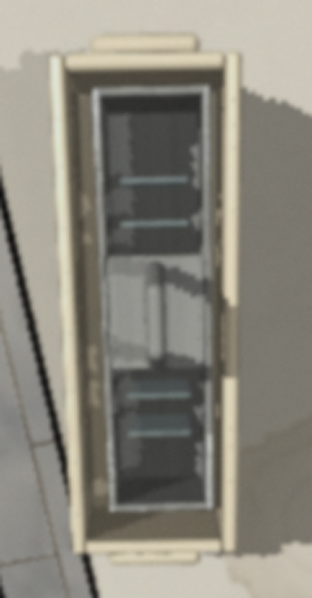

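Run:
```python
from h import *
import pickle
s,p=pickle.load(open("w4.pkl","rb"));c=cam(p,tcp(s))
P=[onz(c,(260+u/2.6,40+v/2.6),.056) for u,v in [(93,88),(209,88),(213,508),(110,508)]]
for q in P: print(q.round(4))
m=np.mean(P,axis=0);print("centre",m)
d=(P[0]+P[1]-P[2]-P[3]); print("yaw",np.degrees(np.arctan2(-d[0],d[1])))
yaw=np.arctan2(-d[0],d[1]);yv=np.array([-np.sin(yaw),np.cos(yaw),0])
for k in (-.0135,-.01,0,.01,.0135):
    uv=proj(c,m+k*yv+[0,0,.0435]); print(k,(uv-[260,40])*2.6)
print(to(s,[m[0],m[1],.095],90+np.degrees(yaw)))
```

```text
[0.4377 0.3264 0.056 ]
[0.4798 0.3181 0.056 ]
[0.4528 0.1586 0.056 ]
[0.41  0.167 0.056]
centre [0.44507158 0.24251906 0.056     ]
yaw -9.70481322638124
-0.0135 [157.01095908 359.98458226]
-0.01 [156.75848098 349.98964405]
0 [156.02783641 321.06536318]
0.01 [155.28313505 291.58461124]
0.0135 [155.01909333 281.13189984]
(array([ 55.9,  -2.3, 173.6]), array([-0.001,  0.001, -0.024]))
```

Emit:
{"api": "move_arm", "payload": {"rows": [[[28,-1,40],[0,0,-0.024]],[[50,-2,85],[0,0,-0.024]],[[50,-2,110],[0,0,-0.024]],[[50,-2,110],[0,0,-0.024]],[[50,-2,110],[0,0,-0.024]]]}}

```text
clock: 8.93
ee_pos: [0.445, 0.2378, 0.1601]
tcp_rot: [179.9, -0.0, 80.3]
wrist_force: [0.2, -0.4, -0.1]
finger_gap: 1.001
```

Run:
```python
from cell import env, grab_frame, look_for
from h import *
import cv2,pickle
s=env.sense();p=grab_frame("wrist");print(s["clock"],s["ee_pos"],s["tcp_rot"])
cv2.imwrite("pics/w5.png",p["frame"][:,:,::-1]);pickle.dump((s,p),open("w5.pkl","wb"))
c=cam(p,tcp(s))
for k in (-.0135,0,.0135): print(k,proj(c,np.array([.445+.1686*k,.2425+k*.986,.0995])))
for k in (-.082,.082): print(k,proj(c,np.array([.445+.1686*k,.2425+k*.986,.056])))
```

```text
8.925 [0.44500461 0.23783243 0.16006793] [ 1.79911012e+02 -4.27683562e-02  8.03231491e+01]
-0.0135 [321.51249582 276.43099392]
0 [321.52003679 257.25684079]
0.0135 [321.52785257 237.38392359]
-0.082 [321.42930626 331.22267386]
0.082 [321.49751846 126.17060069]
```

View pics/w5.png

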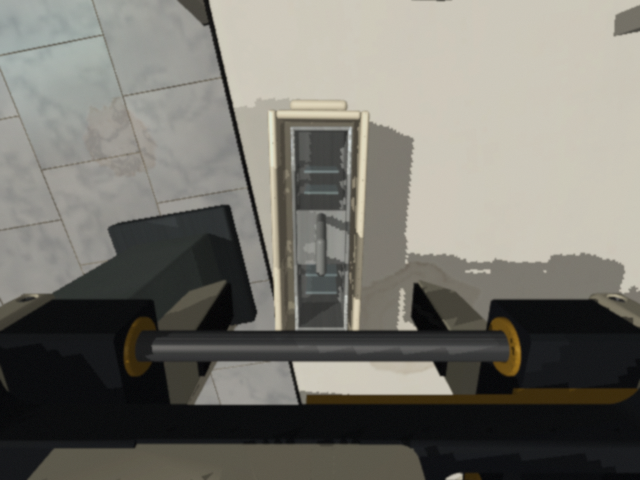

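Emit:
{"api": "move_arm", "payload": {"rows": [[[5,0,30],[0,0,0]],[[5,0,60],[0,0,0]],[[5,0,72],[0,0,0]],[[5,0,72],[0,0,0]],[[5,0,72],[0,0,0]]], "grip": 0.3}}

```text
clock: 9.6
ee_pos: [0.4459, 0.2432, 0.0882]
tcp_rot: [179.9, -0.1, 80.4]
wrist_force: [-0.1, -0.2, -0.9]
finger_gap: 0.699
```

Emit:
{"api": "move_arm", "payload": {"rows": [[[0,0,0],[0,0,0]],[[0,0,0],[0,0,0]],[[0,0,0],[0,0,0]],[[0,0,0],[0,0,0]],[[0,0,0],[0,0,0]]], "grip": 1}}

```text
clock: 10.22
ee_pos: [0.445, 0.243, 0.0869]
tcp_rot: [180.0, 0.0, 80.4]
wrist_force: [-0.6, -0.1, -0.6]
finger_gap: 0.204
```

Emit:
{"api": "move_arm", "payload": {"rows": [[[0,0,0],[0,0,0]],[[0,0,0],[0,0,0]],[[0,0,0],[0,0,0]],[[0,0,0],[0,0,0]],[[0,0,0],[0,0,0]]]}}

```text
clock: 10.85
ee_pos: [0.445, 0.243, 0.0869]
tcp_rot: [180.0, 0.0, 80.4]
wrist_force: [0.1, -0.4, -2.4]
finger_gap: 0.058
```

Emit:
{"api": "move_arm", "payload": {"rows": [[[0,0,-20],[0,0,0]],[[0,0,-45],[0,0,0]],[[0,0,-70],[0,0,0]],[[0,0,-90],[0,0,0]],[[0,0,-90],[0,0,0]]]}}

```text
clock: 11.48
ee_pos: [0.4456, 0.2433, 0.178]
tcp_rot: [179.9, -0.1, 80.4]
wrist_force: [0.2, -0.0, -1.1]
finger_gap: 0.066
```

Run:
```python
from cell import env, grab_frame
from h import *
import cv2
s=env.sense();p=grab_frame("wrist");print(s["clock"],s["ee_pos"],s["finger_gap"],s["wrist_force"])
cv2.imwrite("pics/w6.png",p["frame"][:,:,::-1])
print(to(s,[.42,.022,.155],90))
```

```text
11.475 [0.44561489 0.24325582 0.17795955] 0.06597219350139794 [ 0.21685784 -0.04969162 -1.08141277]
(array([-222.5,   11.7,   22.7]), array([ 0.002, -0.001, -0.168]))
```

View pics/w6.png

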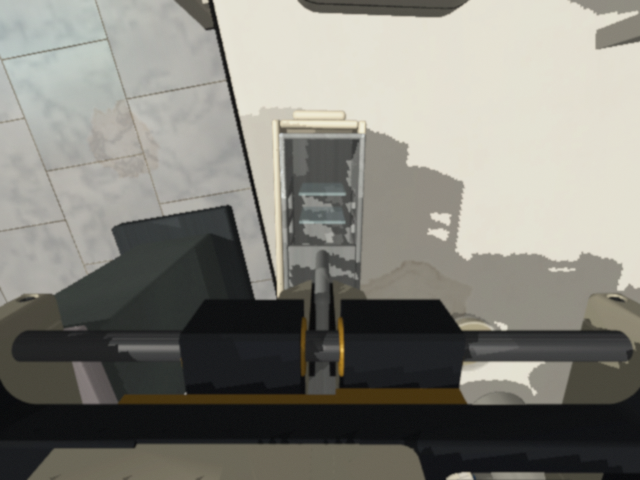

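Emit:
{"api": "move_arm", "payload": {"rows": [[[-40,2,0],[0,0,-0.03]],[[-95,5,0],[0,0,-0.07]],[[-150,8,0],[0,0,-0.12]],[[-200,11,0],[0,0,-0.168]],[[-222,12,5],[0,0,-0.168]]]}}

```text
clock: 12.15
ee_pos: [0.4188, 0.0201, 0.171]
tcp_rot: [-179.9, 0.0, 89.9]
wrist_force: [-0.0, -0.9, -1.0]
finger_gap: 0.062
```

Emit:
{"api": "move_arm", "payload": {"rows": [[[0,0,20],[0,0,0]],[[0,0,50],[0,0,0]],[[0,0,75],[0,0,0]],[[0,0,85],[0,0,0]],[[0,0,88],[0,0,0]]]}}

```text
clock: 12.78
ee_pos: [0.4193, 0.0222, 0.0833]
tcp_rot: [-179.9, -0.0, 90.0]
wrist_force: [0.1, 0.3, -2.0]
finger_gap: 0.067
```

Run:
```python
from cell import env, grab_frame
from h import *
import cv2
s=env.sense();p=grab_frame("top");print(s["clock"],s["ee_pos"],s["tcp_rot"],s["finger_gap"],s["wrist_force"])
cv2.imwrite("pics/t7.png",cv2.resize(p["frame"][150:310,140:460,::-1],None,fx=2.5,fy=2.5))
```

```text
12.775 [0.41932666 0.02217898 0.08332154] [-1.79911857e+02 -7.51279343e-03  9.00038050e+01] 0.06748136503718542 [ 0.07125608  0.31448558 -1.97144944]
```

View pics/t7.png

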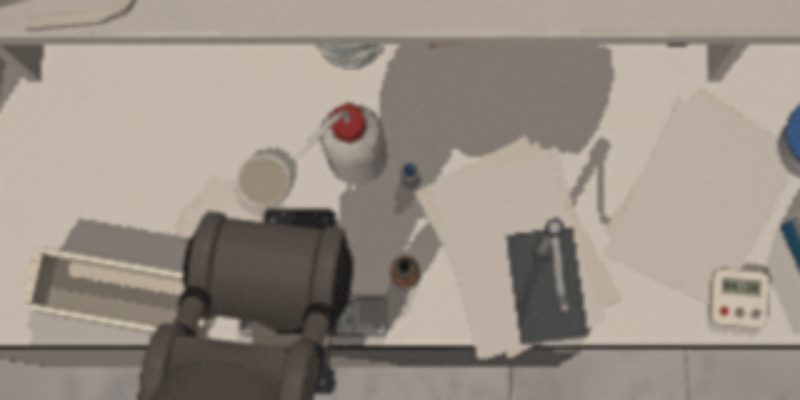

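Emit:
{"api": "move_arm", "payload": {"rows": [[[0,0,2],[0,0,0]],[[0,0,2.5],[0,0,0]],[[0,0,2.5],[0,0,0]],[[0,0,2.5],[0,0,0]],[[0,0,2.5],[0,0,0]]]}}

```text
clock: 13.45
ee_pos: [0.4198, 0.0221, 0.0816]
tcp_rot: [180.0, 0.0, 90.0]
wrist_force: [0.1, 0.6, -1.7]
finger_gap: 0.063
```

Emit:
{"api": "move_arm", "payload": {"rows": [[[0,0,0],[0,0,0]],[[0,0,0],[0,0,0]],[[0,0,0],[0,0,0]],[[0,0,0],[0,0,0]],[[0,0,0],[0,0,0]]], "grip": 0.3}}

```text
clock: 14.08
ee_pos: [0.4197, 0.0221, 0.0815]
tcp_rot: [180.0, 0.0, 90.0]
wrist_force: [0.3, -0.8, 0.5]
finger_gap: 0.559
```

Emit:
{"api": "move_arm", "payload": {"rows": [[[0,0,-20],[0,0,0]],[[0,0,-50],[0,0,0]],[[0,0,-80],[0,0,0]],[[0,0,-80],[0,0,0]],[[0,0,-80],[0,0,0]]], "grip": 0}}

```text
clock: 14.7
ee_pos: [0.4193, 0.0222, 0.1609]
tcp_rot: [-179.9, -0.0, 90.0]
wrist_force: [0.5, -0.7, -1.0]
finger_gap: 0.998
```

Run:
```python
from cell import env, grab_frame
from h import *
import cv2,pickle
s=env.sense();p=grab_frame("wrist");print(s["clock"],s["ee_pos"],s["tcp_rot"],s["finger_gap"],s["wrist_force"])
cv2.imwrite("pics/w8.png",p["frame"][:,:,::-1]);pickle.dump((s,p),open("w8.pkl","wb"))
c=cam(p,tcp(s))
for x in (-.022,.022):
  for y in (-.082,.082): print(proj(c,[.4193+x,.0222+y,.05]))
print(proj(c,[.4193,.0222,.0935]))
```

```text
14.7 [0.41925519 0.02216418 0.16085836] [-1.79949123e+02 -1.50589063e-03  8.99991459e+01] 0.9975285409429513 [ 0.4722957  -0.72683397 -0.97213917]
[297.29511896 331.50631462]
[292.52815465 133.12378971]
[348.0558611 331.5269153]
[353.2272534  133.13427131]
[322.9037469  260.28573545]
```

View pics/w8.png

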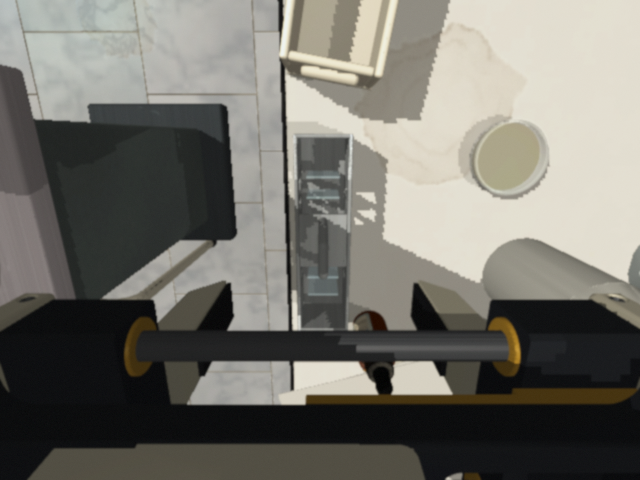

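Emit:
{"api": "move_arm", "payload": {"rows": [[[40,0,0],[0,0,0]],[[65,0,25],[0,0,0]],[[65,0,70],[0,0,0]],[[65,0,115],[0,0,0]],[[65,0,139],[0,0,0]]]}}

```text
clock: 15.38
ee_pos: [0.4176, 0.0871, 0.0196]
tcp_rot: [-179.7, 0.0, 90.0]
wrist_force: [-0.4, -0.2, -0.2]
finger_gap: 1.002
```

Emit:
{"api": "move_arm", "payload": {"rows": [[[0,0,0],[0,0,0]],[[0,0,0],[0,0,0]],[[0,0,0],[0,0,0]],[[0,0,0],[0,0,0]],[[0,0,0],[0,0,0]]], "grip": 1}}

```text
clock: 16.0
ee_pos: [0.42, 0.0871, 0.0229]
tcp_rot: [179.9, 0.0, 90.0]
wrist_force: [-0.2, 0.5, -0.1]
finger_gap: 0.503
```

Emit:
{"api": "move_arm", "payload": {"rows": [[[0,0,0],[0,0,0]],[[0,0,0],[0,0,0]],[[0,0,0],[0,0,0]],[[0,0,0],[0,0,0]],[[0,0,0],[0,0,0]]]}}

```text
clock: 16.62
ee_pos: [0.42, 0.0871, 0.0229]
tcp_rot: [180.0, 0.0, 90.0]
wrist_force: [-1.0, -0.1, 6.7]
finger_gap: 0.479
```

Run:
```python
from cell import env, grab_frame
from h import *
import cv2,pickle
s=env.sense();p=grab_frame("wrist");print(s["clock"],s["ee_pos"],s["tcp_rot"],s["finger_gap"],s["wrist_force"])
cv2.imwrite("pics/w9.png",p["frame"][:,:,::-1])
```

```text
16.625 [0.4199925  0.08709655 0.02285055] [1.79956687e+02 4.07505520e-03 8.99976233e+01] 0.47902264406836026 [-1.0109879  -0.05618875  6.73912294]
```

View pics/w9.png

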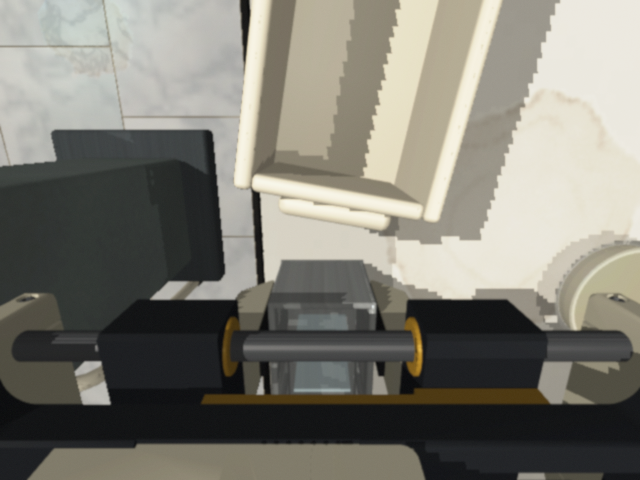

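Emit:
{"api": "move_arm", "payload": {"rows": [[[0,0,-10],[0,0,0]],[[0,0,-35],[0,0,0]],[[0,0,-70],[0,0,0]],[[0,0,-110],[0,0,0]],[[0,0,-130],[0,0,0]]]}}

```text
clock: 17.3
ee_pos: [0.4202, 0.0872, 0.1548]
tcp_rot: [179.8, -0.0, 90.0]
wrist_force: [0.6, 0.1, -2.2]
finger_gap: 0.476
```

Run:
```python
from cell import env, grab_frame
from h import *
import cv2,pickle
s=env.sense();p=grab_frame("wrist");print(s["clock"],s["ee_pos"],s["tcp_rot"],s["finger_gap"],s["wrist_force"],s["torque"])
cv2.imwrite("pics/w10.png",p["frame"][:,:,::-1])
p=grab_frame("scene");pickle.dump((s,p),open("s10.pkl","wb"))
cv2.imwrite("pics/s10.png",cv2.resize(p["frame"][180:340,180:440,::-1],None,fx=3,fy=3))
print(to(s,[.352,-.193,.15],98))
```

```text
17.3 [0.42018161 0.08718479 0.15476209] [ 1.79841412e+02 -3.70547665e-03  9.00016563e+01] 0.4764198574430972 [ 0.64747547  0.06955012 -2.24131375] [ 0.06735837 -0.08870358 -0.03546403]
(array([-280.2,  -68.2,    4.6]), array([ 0.003,  0.   , -0.14 ]))
```

View pics/w10.png

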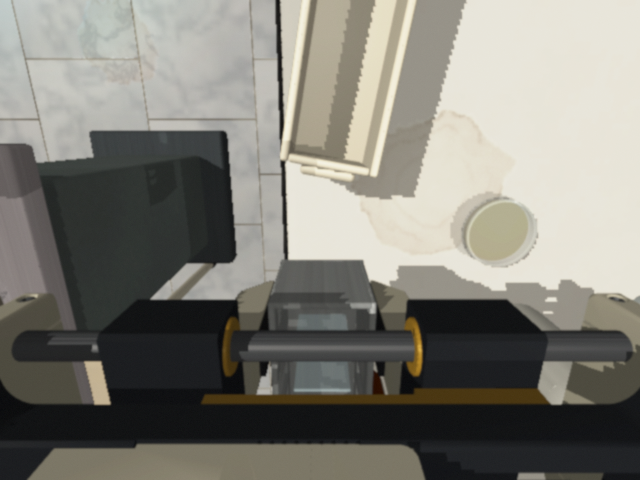

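View pics/s10.png

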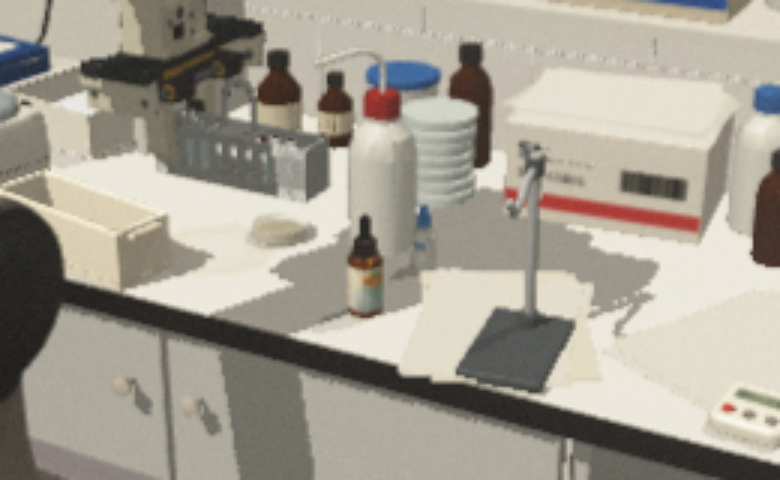

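Run:
```python
from h import *
import pickle,cv2
s=cam(SC)
Z=lambda u,v:(180+u/3,180+v/3)
P=[onz(s,Z(*q),.012) for q in [(502,308),(575,320),(540,388),(458,372)]]
for q in P: print(q.round(4))
m=np.mean(P,axis=0); d=P[0]+P[1]-P[2]-P[3]; yaw=np.degrees(np.arctan2(d[1],d[0]))
print(m,yaw, "origin",m[:2]-.02*d[:2]/np.linalg.norm(d[:2]))
pr=lambda X:((proj(s,X)-180)*3).round(1)
for y in (.0222-.082,.0222+.082):
  for x in (-.022,.022):
    for z in (.132,.182): print(x,y,z,pr([.42+x,y,z]))
y=8.2*np.pi/180;ux=np.array([np.cos(y),np.sin(y),0])
for o in [(.4366,-.2454),(.435,-.2505),(.436,-.248)]:
    O=np.array([*o,0]); print(o,"post base",pr(O+.06*ux+[0,0,.012]),"post top",pr(O+.06*ux+[0,0,.178]),"throat",pr(O+[0,0,.151]),"tip",pr(O-.022*ux+[0,0,.167]))
img=pickle.load(open("s10.pkl","rb"))[1]["frame"][220:315,310:385,::-1]
cv2.imwrite("pics/s10z.png",cv2.resize(img,None,fx=6,fy=6,interpolation=cv2.INTER_CUBIC))
```

```text
[ 0.5077 -0.2097  0.012 ]
[ 0.5169 -0.2797  0.012 ]
[ 0.3876 -0.2969  0.012 ]
[ 0.38   -0.2237  0.012 ]
[ 0.44803406 -0.25248213  0.012     ] 6.905792112826769 origin [ 0.42817916 -0.25488687]
-0.022 -0.059800000000000006 0.132 [302.6 202.6]
-0.022 -0.059800000000000006 0.182 [301.2 150.2]
0.022 -0.059800000000000006 0.132 [327.4 186. ]
0.022 -0.059800000000000006 0.182 [326.5 134.9]
-0.022 0.1042 0.132 [152.7 170.9]
-0.022 0.1042 0.182 [149.2 120.8]
0.022 0.1042 0.132 [180.4 156. ]
0.022 0.1042 0.182 [177.4 107.1]
(0.4366, -0.2454) post base [523.8 319.4] post top [530.6 152.8] throat [512.2 206. ] tip [506.1 198.1]
(0.435, -0.2505) post base [528.2 321.3] post top [535.2 154.3] throat [517.  207.7] tip [510.9 199.9]
(0.436, -0.248) post base [526.1 320.3] post top [533.  153.5] throat [514.7 206.8] tip [508.6 199. ]
```

View pics/s10z.png

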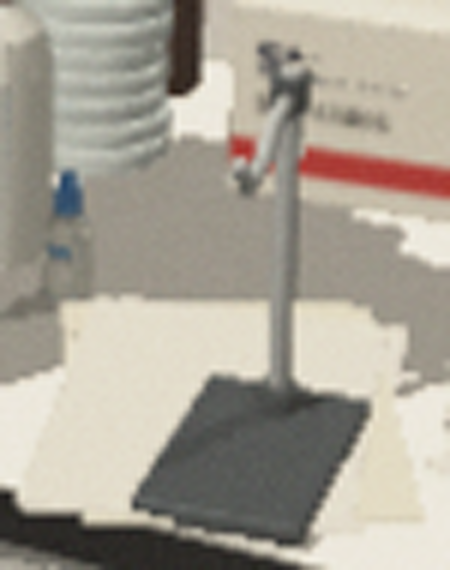

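Emit:
{"api": "move_arm", "payload": {"rows": [[[-25,-45,5],[0,0,-0.02]],[[-75,-68,5],[0,0,-0.05]],[[-130,-70,5],[0,0,-0.09]],[[-190,-70,5],[0,0,-0.14]],[[-245,-70,5],[0,0,-0.14]]]}}

```text
clock: 18.02
ee_pos: [0.3488, -0.1595, 0.1468]
tcp_rot: [-180.0, -0.1, 98.0]
wrist_force: [1.1, 0.3, -1.5]
finger_gap: 0.48
```

Emit:
{"api": "move_arm", "payload": {"rows": [[[-20,-3,0],[0,0,0]],[[-37,-5,0],[0,0,0]],[[-37,-5,0],[0,0,0]],[[-37,-5,0],[0,0,0]],[[-37,-5,0],[0,0,0]]]}}

```text
clock: 18.65
ee_pos: [0.3499, -0.1943, 0.1474]
tcp_rot: [-180.0, -0.0, 98.1]
wrist_force: [0.4, -1.1, -2.4]
finger_gap: 0.478
```

Run:
```python
from cell import env, grab_frame
from h import *
import cv2,pickle
s=env.sense();p=grab_frame("wrist");print(s["clock"],s["ee_pos"],s["tcp_rot"],s["finger_gap"],s["wrist_force"],s["torque"])
cv2.imwrite("pics/w11.png",p["frame"][:,:,::-1])
q=grab_frame("scene");t=grab_frame("top");pickle.dump((s,p,q,t),open("s11.pkl","wb"))
cv2.imwrite("pics/s11.png",cv2.resize(q["frame"][200:320,260:420,::-1],None,fx=5,fy=5,interpolation=cv2.INTER_CUBIC))
cv2.imwrite("pics/t11.png",cv2.resize(t["frame"][220:320,290:420,::-1],None,fx=6,fy=6,interpolation=cv2.INTER_CUBIC))
```

```text
18.65 [ 0.34992212 -0.19427052  0.14743087] [-1.79989025e+02 -1.54288325e-02  9.80993652e+01] 0.47834407281010277 [ 0.35903338 -1.10112511 -2.3675076 ] [ 0.05320992 -0.16558629 -0.01975556]
```

View pics/w11.png

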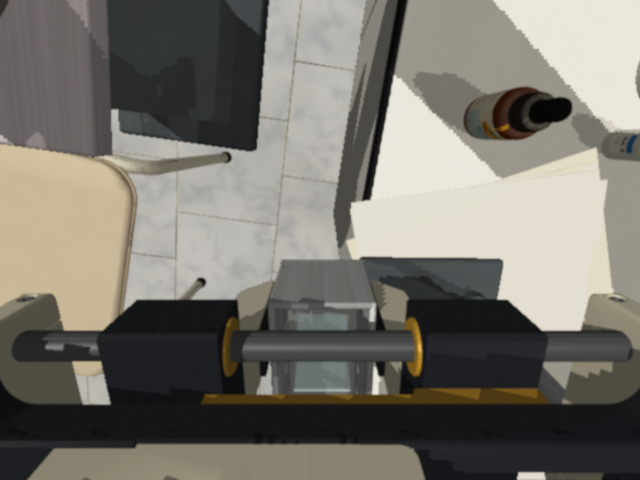

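View pics/s11.png

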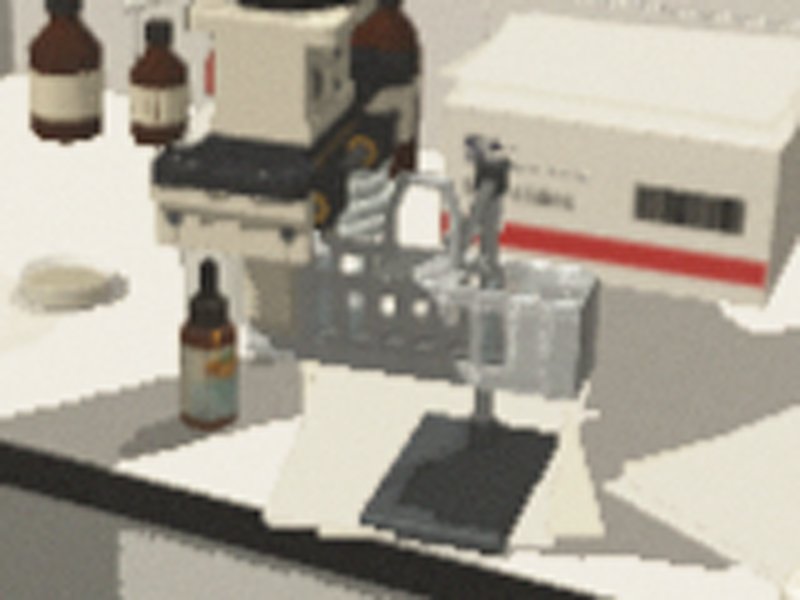

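View pics/t11.png

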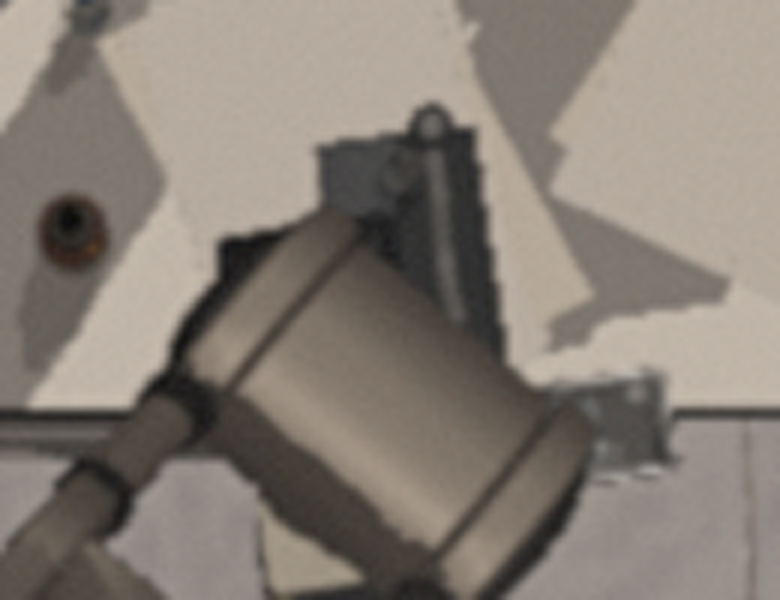

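Run:
```python
from h import *
import pickle
s,p,q,t=pickle.load(open("s11.pkl","rb"))
T=tcp(s); S=cam(q);K=cam(t)
W=lambda x,y,z:(T@np.array([x,y,z,1]))[:3]
# rack coords in tool: rack y+ = tool x, rack x=tool y
bar=W(-.065,0,-.0706);print("bar",bar)
zs=lambda X:((proj(S,X)-[260,200])*5).round(1)
zt=lambda X:((proj(K,X)-[290,220])*6).round(1)
print("scene bar c",zs(bar),"bar ends",zs(W(-.065-.0135,0,-.0706)),zs(W(-.065+.0135,0,-.0706)))
for y in (-.022,.022):
    for zz in (.0229,-.0271): print("end corner",y,zz,"scene",zs(W(-.147,y,zz)),"top",zt(W(-.147,y,zz)))
y=8.2*np.pi/180;ux=np.array([np.cos(y),np.sin(y),0])
for o in [(.4366,-.2454),(.435,-.2505),(.43,-.254)]:
    O=np.array([*o,0]); print(o,"top: post",zt(O+.06*ux+[0,0,.178]),"throat",zt(O+[0,0,.155]),"tip",zt(O-.022*ux+[0,0,.169]))
    print("  scene: postbase",zs(O+.06*ux+[0,0,.012]),"top",zs(O+.06*ux+[0,0,.178]))
```

```text
bar [ 0.35909606 -0.25863907  0.21801336]
scene bar c [419.8 175. ] bar ends [447.5 178.6] [392.3 171.5]
end corner -0.022 0.0229 scene [570.3 398.8] top [657.9 473.2]
end corner -0.022 -0.0271 scene [576.  301.6] top [677.2 467.2]
end corner 0.022 0.0229 scene [589.7 359.8] top [641.2 373.9]
end corner 0.022 -0.0271 scene [595.5 265.3] top [659.8 364.1]
(0.4366, -0.2454) top: post [421.5 122. ] throat [438.7 266.2] tip [449.7 313. ]
  scene: postbase [472.9 432.3] top [484.3 154.6]
(0.435, -0.2505) top: post [433.4 125.7] throat [450.5 269.9] tip [461.8 316.7]
  scene: postbase [480.3 435.5] top [492.1 157.2]
(0.43, -0.254) top: post [441.8 137.2] throat [458.8 281.4] tip [470.1 328.4]
  scene: postbase [482.7 440.6] top [494.7 161.3]
```

Emit:
{"api": "move_arm", "payload": {"rows": [[[-3,0,12],[0,0,0]],[[-3,5,30],[0,0,0]],[[-3,20,35],[0,0,0]],[[-3,30,35],[0,0,0]],[[-3,30,35],[0,0,0]]]}}

```text
clock: 19.42
ee_pos: [0.3812, -0.1941, 0.1128]
tcp_rot: [180.0, 0.0, 98.1]
wrist_force: [0.3, -0.6, -1.2]
finger_gap: 0.476
```

```bash
cat > v.py <<'E'
from cell import env, grab_frame
from h import *
import cv2,sys
n=sys.argv[1]
s=env.sense();q=grab_frame("scene");print(s["clock"],s["ee_pos"],s["tcp_rot"],s["finger_gap"],s["wrist_force"])
T=tcp(s);S=cam(q)
W=lambda x,y,z:(T@np.array([x,y,z,1]))[:3]
bar=W(-.065,0,-.0706)
y=np.radians(8.2);O=np.array([.4355,-.2505,.155]);d=bar-O
print("bar in hook frame",np.cos(y)*d[0]+np.sin(y)*d[1],-np.sin(y)*d[0]+np.cos(y)*d[1],d[2])
f=10
print("px bar",((proj(S,bar)-[325,220])*f).round())
ux=np.array([np.cos(y),np.sin(y),0])
print("px throat,tip",((proj(S,O)-[325,220])*f).round(),((proj(S,O-.022*ux+[0,0,.014])-[325,220])*f).round())
cv2.imwrite(f"pics/{n}.png",cv2.resize(q["frame"][220:275,325:390,::-1],None,fx=f,fy=f,interpolation=cv2.INTER_CUBIC))
cv2.imwrite(f"pics/{n}w.png",cv2.resize(q["frame"][180:320,240:420,::-1],None,fx=4,fy=4,interpolation=cv2.INTER_CUBIC))
E
python3 v.py s12
```

```text
19.425 [ 0.38118484 -0.19413118  0.11275434] [1.79956051e+02 4.88461288e-02 9.80891234e+01] 0.47639256809313746 [ 0.34405297 -0.56158022 -1.17425245]
bar in hook frame -0.04589985094275164 -0.001400131577918678 0.028409705046783973
px bar [236. 240.]
px throat,tip [274. 277.] [254. 258.]
```

View pics/s12.png

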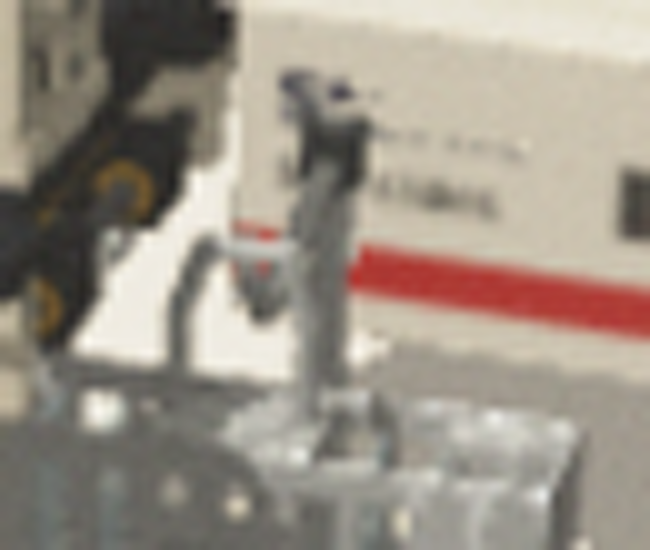

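Emit:
{"api": "move_arm", "payload": {"rows": [[[3,5,0],[0,0,0]],[[3,15,0],[0,0,0]],[[3,28,0],[0,0,0]],[[3,40,0],[0,0,0]],[[3,46,0],[0,0,0]]]}}

```text
clock: 20.1
ee_pos: [0.4262, -0.1845, 0.1124]
tcp_rot: [180.0, 0.0, 98.1]
wrist_force: [0.6, 0.1, -2.2]
finger_gap: 0.476
```

```bash
python3 v.py s13
```

```text
20.1 [ 0.42617481 -0.18450421  0.11241184] [1.79989465e+02 1.35917896e-02 9.80581701e+01] 0.47604195906472996 [ 0.61220906  0.1329922  -2.17402526]
bar in hook frame 9.215484912534117e-06 0.0016680824247721196 0.028027260802741566
px bar [272. 175.]
px throat,tip [274. 277.] [254. 258.]
```

View pics/s13.png

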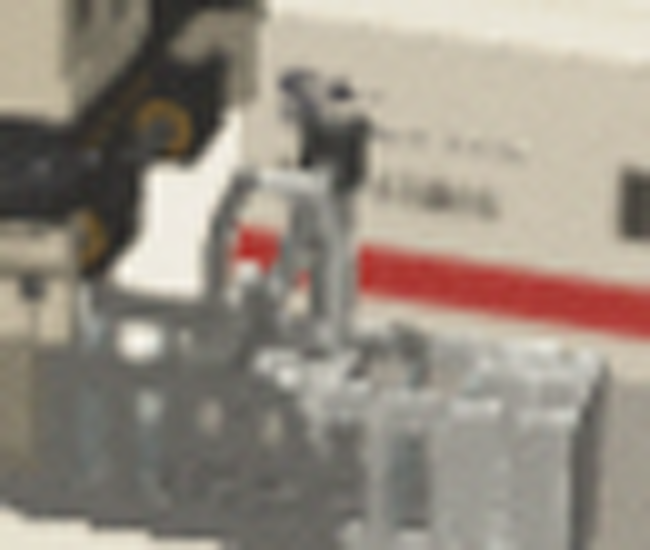

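View pics/s13w.png

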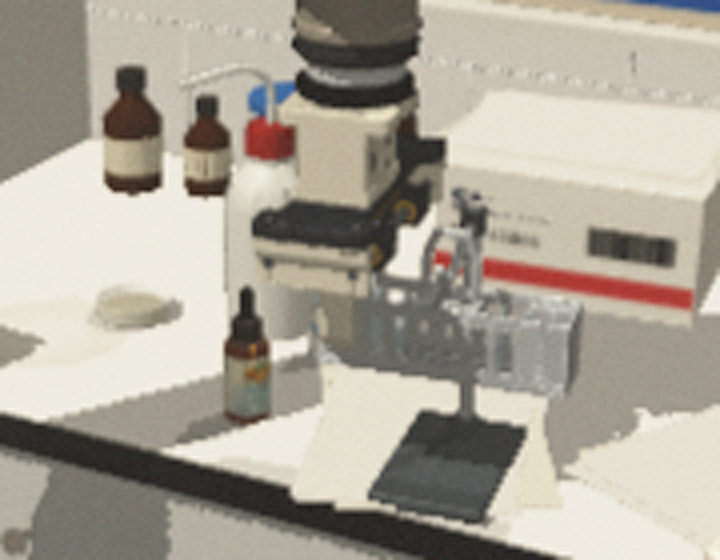

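Emit:
{"api": "move_arm", "payload": {"rows": [[[0,0,6],[0,0,0]],[[0,0,12],[0,0,0]],[[0,0,18],[0,0,0]],[[0,0,21],[0,0,0]],[[0,0,21],[0,0,0]]]}}

```text
clock: 20.78
ee_pos: [0.425, -0.1846, 0.0912]
tcp_rot: [-180.0, -0.0, 98.0]
wrist_force: [-0.5, 0.7, -0.5]
finger_gap: 0.48
```

```bash
python3 v.py s14
```

```text
20.775 [ 0.42500196 -0.18459927  0.09122389] [-1.79974777e+02 -1.67003047e-02  9.80126503e+01] 0.47965569303227834 [-0.53083515  0.70589835 -0.47225123]
bar in hook frame -0.0011728930927659524 0.0017039699901014505 0.006804932231344679
px bar [268. 254.]
px throat,tip [274. 277.] [254. 258.]
```

View pics/s14.png

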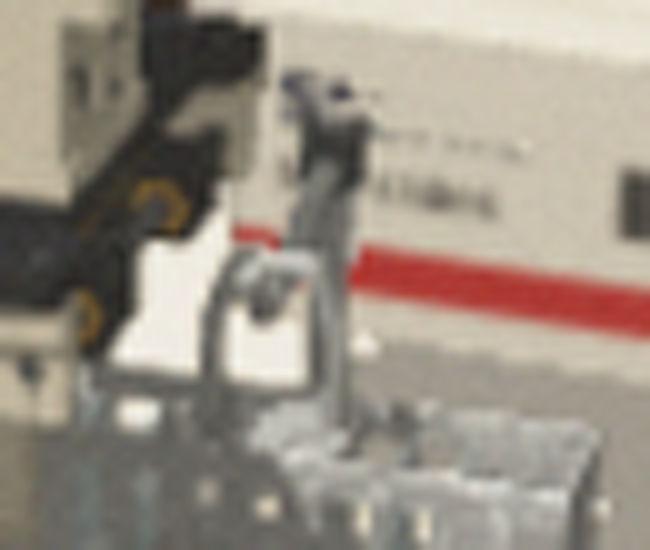

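Emit:
{"api": "move_arm", "payload": {"rows": [[[0,0,1],[0,0,0]],[[0,0,2],[0,0,0]],[[0,0,3],[0,0,0]],[[0,0,3.5],[0,0,0]],[[0,0,3.5],[0,0,0]]]}}

```text
clock: 21.45
ee_pos: [0.4252, -0.1846, 0.0879]
tcp_rot: [-180.0, 0.0, 98.0]
wrist_force: [1.0, -0.1, -1.7]
finger_gap: 0.479
```

```bash
python3 v.py s15
```

```text
21.45 [ 0.42518764 -0.18460738  0.08794431] [-1.79998783e+02  3.18120939e-03  9.80201224e+01] 0.47904556994368974 [ 0.96538016 -0.12048688 -1.71992694]
bar in hook frame -0.0010112871255457847 0.0016940221598937245 0.0035479210213637813
px bar [268. 265.]
px throat,tip [274. 277.] [254. 258.]
```

View pics/s15.png

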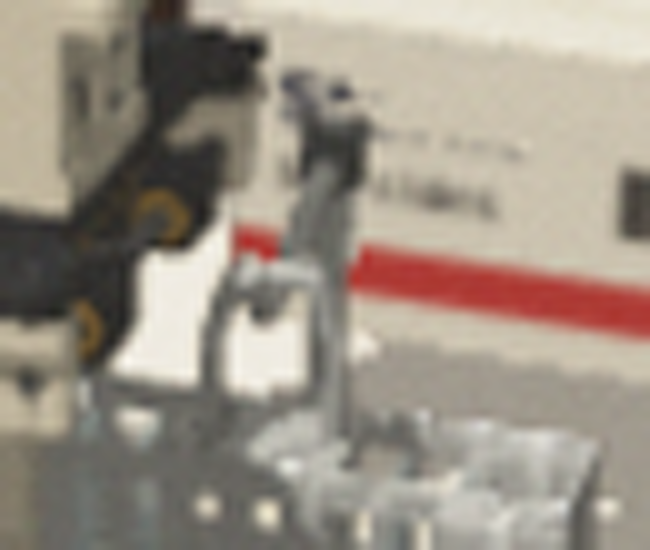

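Emit:
{"api": "move_arm", "payload": {"rows": [[[0,0,0.5],[0,0,0]],[[0,0,1],[0,0,0]],[[0,0,1.5],[0,0,0]],[[0,0,2],[0,0,0]],[[0,0,2],[0,0,0]]]}}

```text
clock: 22.12
ee_pos: [0.4256, -0.1851, 0.0867]
tcp_rot: [179.9, 0.1, 98.0]
wrist_force: [-2.6, 0.7, 5.4]
finger_gap: 0.473
```

Emit:
{"api": "move_arm", "payload": {"rows": [[[0,0,0.5],[0,0,0]],[[0,0,1],[0,0,0]],[[0,0,1.5],[0,0,0]],[[0,0,2],[0,0,0]],[[0,0,2],[0,0,0]]]}}

```text
clock: 22.75
ee_pos: [0.4261, -0.186, 0.0851]
tcp_rot: [179.9, 0.2, 98.0]
wrist_force: [-2.9, -2.6, 8.6]
finger_gap: 0.473
```

Emit:
{"api": "move_arm", "payload": {"rows": [[[0,0,-1],[0,0,0]],[[0,0,-1.5],[0,0,0]],[[0,0,-1.5],[0,0,0]],[[0,0,-1.5],[0,0,0]],[[0,0,-1.5],[0,0,0]]]}}

```text
clock: 23.38
ee_pos: [0.4256, -0.1849, 0.0857]
tcp_rot: [180.0, 0.1, 98.0]
wrist_force: [1.4, -2.9, 3.6]
finger_gap: 0.481
```

```bash
python3 v.py s16
python3 - <<'E'
from cell import grab_frame
import cv2
t=grab_frame("top");cv2.imwrite("pics/t16.png",cv2.resize(t["frame"][220:320,290:420,::-1],None,fx=6,fy=6,interpolation=cv2.INTER_CUBIC))
E
```

```text
23.375 [ 0.42557825 -0.18494428  0.08566751] [1.79958363e+02 5.23207094e-02 9.80279966e+01] 0.4807074367590695 [ 1.41346248 -2.91185949  3.57283135]
bar in hook frame -0.0007164159787638253 0.0013655696174460189 0.0013268201714505545
px bar [269. 273.]
px throat,tip [274. 277.] [254. 258.]
```

View pics/s16.png

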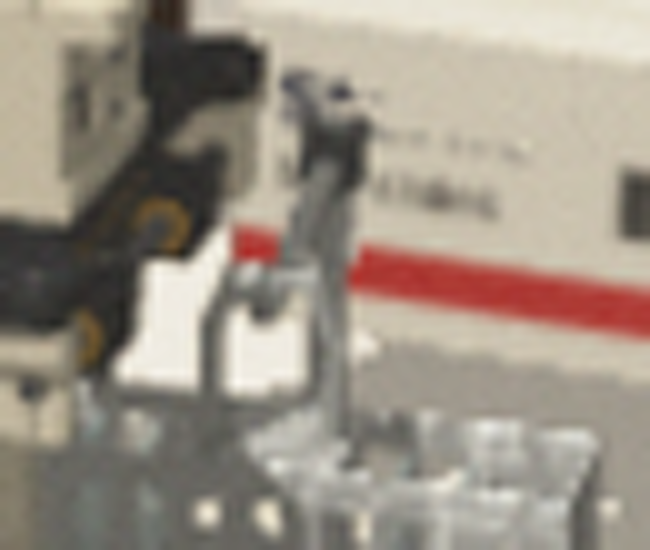

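View pics/t16.png

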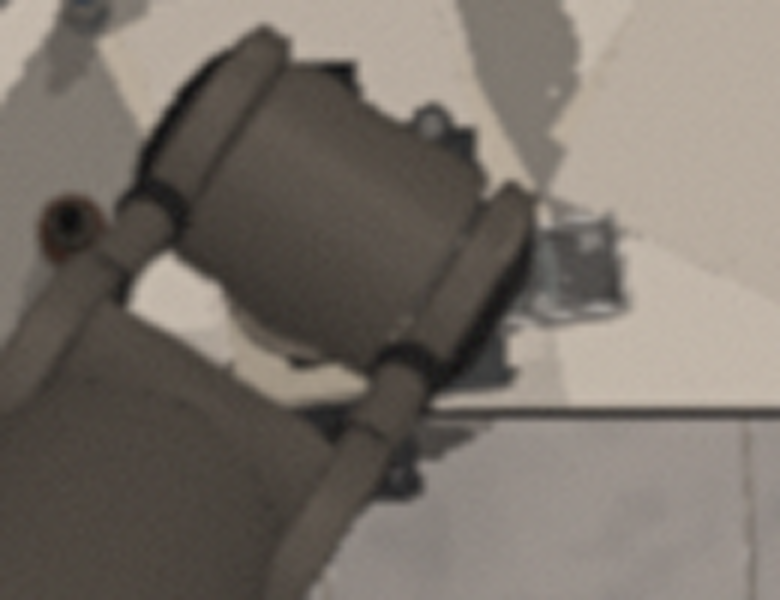

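Emit:
{"api": "move_arm", "payload": {"rows": [[[0,0,0],[0,0,0]],[[0,0,0],[0,0,0]],[[0,0,0],[0,0,0]],[[0,0,0],[0,0,0]],[[0,0,0],[0,0,0]]], "grip": 0.1}}

```text
clock: 24.1
ee_pos: [0.4251, -0.1845, 0.0854]
tcp_rot: [-180.0, -0.0, 98.0]
wrist_force: [-0.6, -0.3, -0.8]
finger_gap: 0.894
```

```bash
python3 v.py s17
```

```text
24.1 [ 0.42510025 -0.1845319   0.08541522] [-1.79988559e+02 -8.50067793e-03  9.80189707e+01] 0.8935988091422754 [-0.56038532 -0.3412315  -0.83659607]
bar in hook frame -0.0010757723162744212 0.00176677291107682 0.0010055778661072212
px bar [267. 274.]
px throat,tip [274. 277.] [254. 258.]
```

View pics/s17w.png

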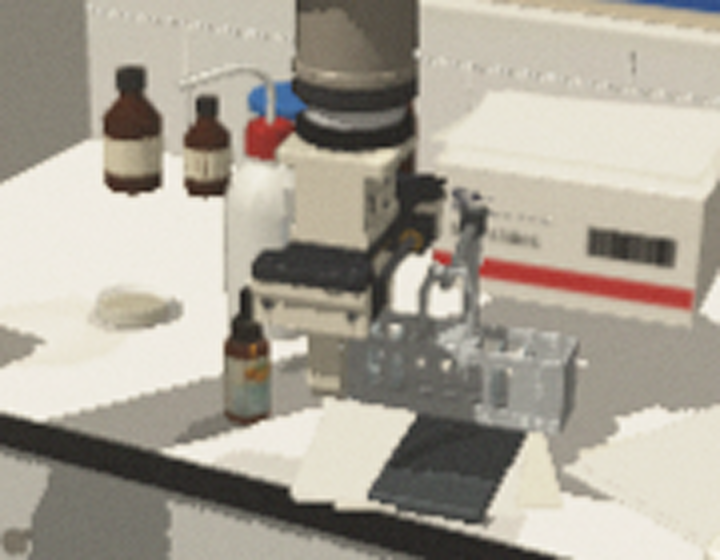

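Emit:
{"api": "move_arm", "payload": {"rows": [[[0,0,-5],[0,0,0]],[[0,0,-25],[0,0,0]],[[0,0,-55],[0,0,0]],[[0,0,-90],[0,0,0]],[[20,0,-130],[0,0,0]]], "grip": 0}}

```text
clock: 24.78
ee_pos: [0.4223, -0.1652, 0.2167]
tcp_rot: [-180.0, 0.0, 97.9]
wrist_force: [0.8, 0.3, 0.2]
finger_gap: 1.001
```

Emit:
{"api": "move_arm", "payload": {"rows": [[[30,0,-20],[0,0,0]],[[60,0,-40],[0,0,0]],[[60,0,-40],[0,0,0]],[[60,0,-40],[0,0,0]],[[60,0,-40],[0,0,0]]]}}

```text
clock: 25.4
ee_pos: [0.4138, -0.106, 0.2548]
tcp_rot: [-179.9, -0.0, 98.0]
wrist_force: [1.2, -0.1, -0.7]
finger_gap: 0.999
```

```bash
python3 v.py s18;python3 - <<'E'
from cell import grab_frame
import cv2
t=grab_frame("wrist");cv2.imwrite("pics/w18.png",t["frame"][:,:,::-1])
E
```

```text
25.4 [ 0.41384084 -0.10596115  0.25478302] [-1.79930416e+02 -2.53711086e-02  9.79769737e+01] 0.9985131454036312 [ 1.18520728 -0.05592705 -0.74920768]
bar in hook frame -0.0009896967031170455 0.08111924293352027 0.17035417503043918
px bar [ -22. -401.]
px throat,tip [274. 277.] [254. 258.]
```

View pics/s18w.png

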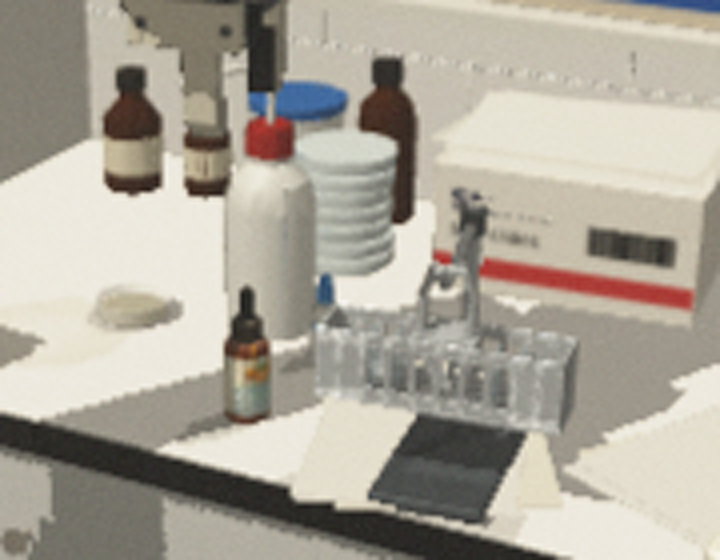

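View pics/w18.png

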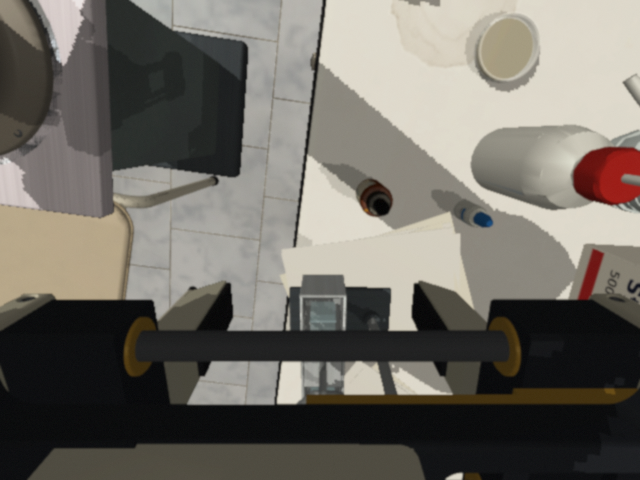

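View pics/s18.png

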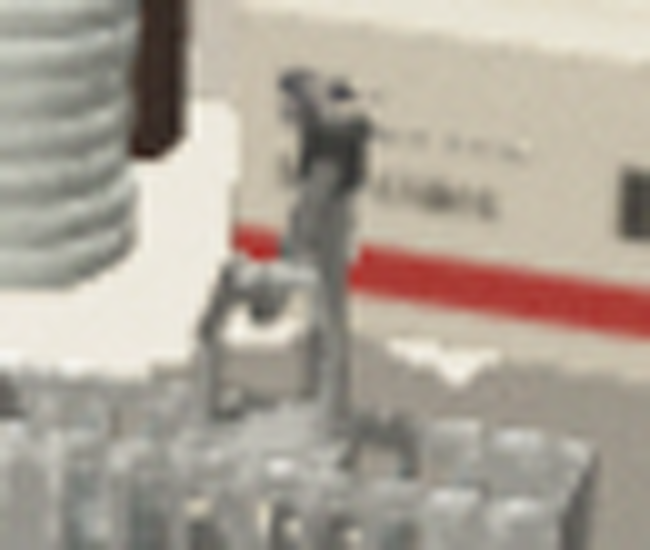

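Emit:
{"api": "move_arm", "payload": {"rows": [[[20,0,-20],[0,0,0]],[[40,0,-40],[0,0,0]],[[40,0,-40],[0,0,0]],[[40,0,-40],[0,0,0]],[[40,0,-40],[0,0,0]]]}}

```text
clock: 26.12
ee_pos: [0.4082, -0.0663, 0.2945]
tcp_rot: [-179.9, -0.0, 98.0]
wrist_force: [0.3, 0.6, 0.2]
finger_gap: 0.997
```

Emit:
{"api": "move_arm", "payload": {"rows": [[[0,0,0],[0,0,0]],[[0,0,0],[0,0,0]],[[0,0,0],[0,0,0]],[[0,0,0],[0,0,0]],[[0,0,0],[0,0,0]]]}}

```text
clock: 26.75
ee_pos: [0.4085, -0.0658, 0.2955]
tcp_rot: [180.0, 0.0, 98.0]
wrist_force: [0.6, -0.5, -0.8]
finger_gap: 1.0
```

```bash
python3 v.py s19
python3 - <<'E'
from h import *
from cell import grab_frame
import cv2
t=grab_frame("top");cv2.imwrite("pics/t19.png",cv2.resize(t["frame"][170:320,230:420,::-1],None,fx=4,fy=4,interpolation=cv2.INTER_CUBIC))
a=cv2.imread("pics/s18w.png").astype(int);b=cv2.imread("pics/s19w.png").astype(int)
print("diff rack region",abs(a-b)[300:440,310:590].mean())
# predicted corners of an upright hanging rack in the s19w picture
S=cam(SC);y=np.radians(8.2);Rz=np.array([[np.cos(y),-np.sin(y),0],[np.sin(y),np.cos(y),0],[0,0,1]])
for Y in (-.082,.082):
  for X in (-.022,.022):
    for Z in (.065,.115): print(Y,X,Z,((proj(S,np.array([.4355,-.2505,0])+Rz@[X,Y,Z])-[240,180])*4).round())
E
```

```text
26.75 [ 0.4084642  -0.06575297  0.29550151] [1.79992761e+02 7.46745056e-03 9.80239613e+01] 0.9998538454721405 [ 0.58360151 -0.52412352 -0.84354055]
bar in hook frame -0.0006177182261183495 0.12172383971943135 0.21110998506453452
px bar [-177. -578.]
px throat,tip [274. 277.] [254. 258.]
diff rack region 8.900697278911565
-0.082 -0.022 0.065 [562. 431.]
-0.082 -0.022 0.115 [566. 360.]
-0.082 0.022 0.065 [575. 401.]
-0.082 0.022 0.115 [580. 332.]
0.082 -0.022 0.065 [316. 393.]
0.082 -0.022 0.115 [317. 324.]
0.082 0.022 0.065 [337. 365.]
0.082 0.022 0.115 [337. 298.]
```

View pics/s19w.png

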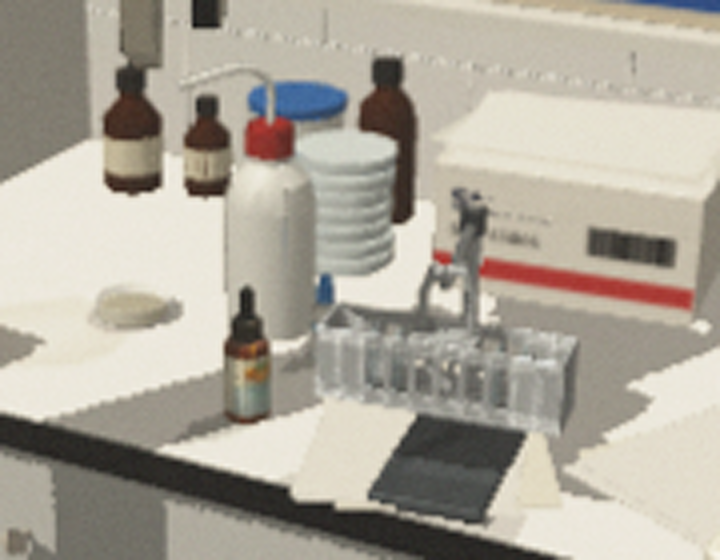

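View pics/t19.png

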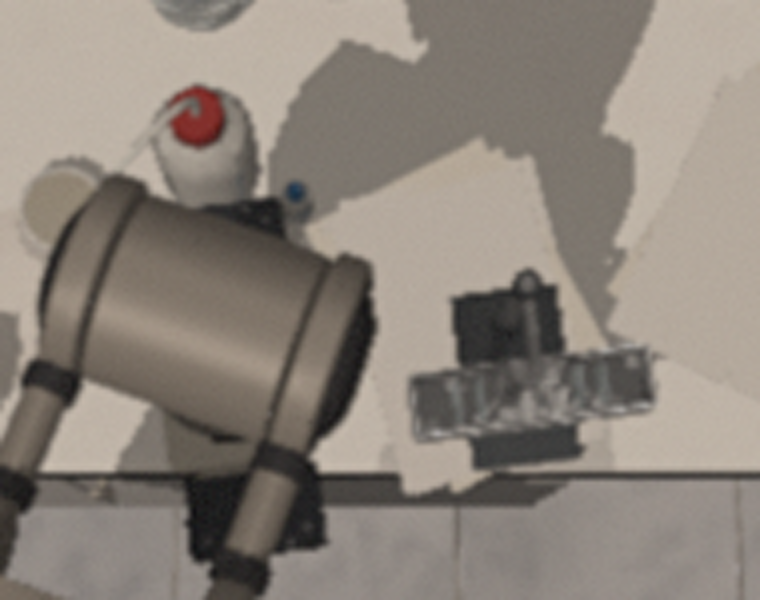

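```bash
python3 -c "
from cell import ticket,env
print(ticket.job_done(), env.sense()['clock'])"
```

```text
the job is handed in; nothing more can be done
the job is handed in; nothing more can be done
```

The rack now hangs by its handle in the hook. I handed the job in at about 27 s of the 59 s; no verdict was reported.

- **Bottle:** I gripped it by the body and set it upright at about (0.465, −0.078), roughly 175 mm from the hook. It was still standing in the last scene picture.
- **Rack on the bench:** I lifted it out of the trough by its wire bar and stood it on the bench at about (0.42, 0.02). I let go, and the picture showed it upright where expected.
- **Hanging:** I took it again by its left end plate, 65 mm from the bar. I brought it into the hook from the front and lowered it until the hook bore on it. Then I let go and backed the arm well clear.

**Last checks:**
- The rack's lower near corners in the scene picture were within about 2 px (4x enlarged) of where they would be if it hung upright.
- The top picture shows the rack square across the stand and clear of the bottle.
- Nothing showed contact with the robot.
- I did not touch the petri dish, dropper bottle, timer or tip box. The petri dish and dropper bottle looked unmoved in the last pictures; the timer and tip box were not in view.

**Disagreements between cameras:**
- The hook's position differed by up to about 10 mm between cameras. I used the top view's value, checked against the scene camera and against the rack held beside the hook.
- The top camera put the rack in the trough about 10 to 15 mm from where the wrist camera had it. I went by the wrist camera, and the grasp there was good.
- The image difference between the last two scene pictures, about 9 grey levels in the rack region, was not clearly zero. By eye the rack looked still; the shadow of the moving arm may explain it.

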